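# Pin the hold-down bar of a soldering jig

### The arm

A 6-joint arm with a two-finger parallel gripper is mounted at the origin on the work surface. World frame = base frame: x ahead of the robot, y to its left, z up, the work surface at z = 0. Lengths are in m, angles in rad, forces in N, time in s.
With the tool pointing down it reaches from about 0.25 to 0.775 m from the base axis. Payload 4 kg.
Tool frame: the origin (TCP) lies midway between the tips of the shut fingers; the grasp point (between the pads) lies 19 mm behind it; y points along the fingers, x is the direction in which the jaws open and shut, and the axes are right-handed (so a half turn about y gives the same grasp; the last joint's range is limited). The gripper opens to 94 mm and grips with 3 to 60 N. Pads are 16 mm wide; open, the fingers measure 119 mm over their backs; the gripper's body (75 mm by 177 mm) begins 78 mm behind the grasp point.
Start: joints at [1.218, 0.087, 1.371, -0, 1.684, -0.103], TCP at [0.136, 0.533, 0.206] pointing down, gripper open.
Joint ranges: [-3.1, 3.1], [-0.76, 2.03], [0.27, 2.55], [-1.08, 4.22], [0.17, 2.65], [-2.57, 2.57]. Speed limits (rad/s): [2.79, 2.79, 3.14, 3.14, 3.14, 3.14].

### API

Orientations are given as [roll, pitch, yaw] about the fixed x, y, z axes, in that order (R = Rz(yaw) Ry(pitch) Rx(roll)).
In Python, from bench import robot gives the robot as it stands.
- The arm moves only by the shell command python3 -m creep 'ROWS'. ROWS is JSON, a list of rows, each a list of 7 numbers: the shift along the tool's x, y, z in mm, then the turn, a rotation vector about the tool's x, y, z in degrees, then the closure in counts, from 0 (fully open) to 255 (shut). A call has 1 to 5 rows; each row is the pose to reach, as a shift and turn from the pose commanded when the call began, along the tool's axes at that moment; what a row does not reach only later rows make up. A row lasts 1/8 s, in which the tool goes at most 62.5 mm and 10.7 degrees, less where a joint would pass 70% of its speed; a pose out of reach is approached as far as the arm can. A call with a gripper value outside its range is refused whole. The fingers move at their own pace and stop on an object; the grip force is fixed at half the most. Time passes only in rows, so rows that repeat a pose let the fingers close. It gives the time, the measured TCP pose, the force and the opening at its end, in the units of the state.
- robot.get_obs(): the state, without advancing time (a new reading comes with each control period).
- robot.snapshot(name): name is "scene" or "top" or "wrist"; returns a dict with "color" (384x512x3 uint8, blue, green, red), "fx", "fy", "cx", "cy" (pixels), "world_from_camera" (4x4, takes a point from camera to world coordinates); the wrist camera has in their place "mount" (4x4, takes a point from camera to tool coordinates, whose origin is the TCP and whose axes are the tool frame's). Camera axes: x right, y down, z forward; pixel columns grow to the right and rows downward; lengths in m; the calibration is good to about 2 mm. A picture is of the moment at which its call begins: read the wrist's pose just before it. There is no depth.
- robot.close_job(): hands the job in, once; it reports no verdict.
Trained networks look in the newest picture that a camera, given by its name, has taken for a name from the list of things; names that differ only in an ending like _2 or _b are one class to them, and where a whole thing is asked for, a point or a joint stands for the part that bears it (a point fixed in the world has none). Each returns a list of dicts, best first, with "p" (0 to 1); they miss things now and then, are a little off and sometimes report something else, mostly with a low value. They report only what shows in the picture. A call takes as long as a camera call.
- robot.spot_in(name, camera): "point" ([x, y, z] in m, in world coordinates, good to about 4 mm: the middle of the surface that is visible of it).
- robot.landmark_of(name, camera): "point" ([x, y, z] in m, in world coordinates, good to about 4 mm: a listed point, or the origin of a listed thing).
The state is a dict: "time": time; "joint_positions": joint angles; "qvel": joint speeds; "joint_torque": joint torques, N m; "tool_pos": TCP position; "ee_rot": TCP orientation; "wrist_force": force on the tool from outside, world axes, zero at the start; "wrist_torque": the same for the moment, N m; "width": finger opening in m.
Only numpy, scipy, OpenCV 4.12 (cv2) and the standard library are available. Lean on these libraries where they do the work, as an engineer would, in place of code of your own. Each camera call takes 0.05 s, during which the arm holds its last target.

### The job

Swing the hold-down bar of the soldering jig round over the copper bangle until it is home against its stop, then take the lock pin with the orange grip from the wooden tool block and put it down through the eye at the bar's end into the brass lug until it is fully home, with its collar on the bar, and let go. Leave the other two tools standing in the block and everything else on the bench where it is.

Things in the scene. Friction and masses are not known exactly. Their poses are not given: they have to be found in the camera images.
- jig: soldering jig fixed to the bench: steel base plate 170 (x) x 250 (y) x 12 mm with a fire-brick pad (top z 34) and copper bangle (76 mm outer diameter, top z 42). Origin: centre of its underside. In its frame: bar pivot column at x 0, y +85 mm; brass lug (44 mm square, top z 54) at x 0, y -85 mm; steel stop (12 x 44 mm, top z 69) beside the lug at x +23 to +35 mm
- holdbar (a joint): swing of the aluminium hold-down bar about its upright pivot, rad: 0 = home against the stop, eye right over the lug's hole; grows as it opens, clockwise from above, free end going to the jig's -x side. Stays where left, turns with a light push. Bar 12 mm thick, underside 55 mm and top 67 mm above the bench; pivot axis to eye 170 mm
- bar_knob (a point): grip point on the axis of the black upright round knob on the bar, 105 mm from the pivot axis; knob 22 mm diameter, standing from 67 to 112 mm above the bench, this point at 89 mm. Its y axis points along the bar to the pivot.
- bar_eye (a point): centre of the eye at the bar's free end (44 mm square end, round hole 18 mm diameter), at the bar's top face, 67 mm above the bench
- lock_hole (a point): centre of the mouth of the round hole in the brass lug, 16 mm diameter and 42 mm deep, straight down, mouth 54 mm above the bench; axes as the jig's
- lock_pin: lock pin, 100 mm long, about 110 g, upright in one of the block's three holes. Origin: centre of its lower tip; z up. Steel shank 12 mm diameter, 50 mm long, lowest 12 mm tapering to 5 mm; steel collar 28 mm diameter from 50 to 55 mm; plain round orange grip 20 mm diameter from 55 to 100 mm. Home in the jig, its collar lies on the bar and its tip is 17 mm above the bench
- pin_tip (a point): the lower tip of the lock pin (its origin)
- block: wooden tool block fixed to the bench, 66 (x) x 226 (y) x 55 mm high, origin at the centre of its underside; three upright through holes of 16 mm at x 0, y -75, 0 and +75 mm hold the lock pin, punch and scriber in any order, each resting on its collar with its tip 5 mm above the bench
- punch: hand punch with a pear-shaped light wooden handle and brass collar, 110 mm long, in the block; leave it. Origin at its lower tip, z up
- scriber: scriber with a slim black handle, 118 mm long, in the block; leave it. Origin at its lower tip, z up
- green_jar: green glass jar with black lid, 72 mm diameter, 100 mm high, origin under its centre; leave it
- white_tub: white plastic tub, 76 mm diameter, 85 mm high, origin under its centre; leave it
- bowl: terracotta bowl, 100 mm diameter, 40 mm high, origin under its centre; leave it
- hammer: hammer lying on the bench at the left; leave it
- wrench: steel wrench lying on the bench at the right; leave it

How it is judged:
By the outcome, as a careful person would: the job done as asked, in the order asked, and still so for the second after the job is handed in, with the robot touching nothing.
It also fails if it takes over 61 s, if anything falls off the work surface, if the arm or the gripper's body presses on something with over 40 N, if the wrist force passes 120 N, or if a joint passes its speed limit or range.

## Working session

There is one attempt and no reset: what is moved stays moved. The work goes in short steps, Python scripts to look and compute and a shell command to move; the robot and the scene stay as the last step left them, time stands still between calls to the robot, and variables do not carry over. Pictures are saved under pics/ and viewed, and the job is handed in when it is done.

```bash
ls; mkdir -p pics
cat > h.py <<'E'
import numpy as np, cv2
from scipy.spatial.transform import Rotation as R
from bench import robot
def T():
    o=robot.get_obs(); return np.array(o["tool_pos"]),R.from_euler('xyz',o["ee_rot"])
def snap(cam,fn):
    s=robot.snapshot(cam); cv2.imwrite('pics/'+fn+'.png',s["color"]); return s
def rel(p):
    t,r=T(); return (r.inv().apply(np.array(p)-t)*1000).round(1)
E
python3 - <<'E'
from h import *
o=robot.get_obs()
for k,v in o.items(): print(k,np.round(v,3))
for c in("scene","top"):
    s=snap(c,c+"0")
    for n in("jig","block","lock_pin","punch","scriber","bar_knob","bar_eye","lock_hole","holdbar","green_jar","white_tub","bowl"):
        try:print(c,n,[(np.round(d["point"],3),round(d["p"],2)) for d in robot.landmark_of(n,c)[:2]])
        except Exception as e: print(n,e)
E
```

```text
pics
time 0.0
joint_positions [ 1.218  0.088  1.372 -0.     1.684 -0.103]
qvel [ 0.001 -0.     0.    -0.002  0.002 -0.001]
joint_torque [ 1.0000e-03 -3.4019e+01 -3.0242e+01  7.2000e-02  3.3000e-02 -0.0000e+00]
tool_pos [0.136 0.532 0.204]
ee_rot [-1.571  0.002  1.321]
wrist_force [ 0.276 -0.053 -0.717]
wrist_torque [-0.017  0.024 -0.007]
width 0.094
scene jig [(array([0.544, 0.166, 0.001]), 0.57)]
scene block [(array([ 0.52 , -0.285,  0.002]), 0.83), (array([0.403, 0.196, 0.063]), 0.32)]
scene lock_pin [(array([ 0.511, -0.203,  0.007]), 0.69)]
scene punch [(array([ 0.527, -0.28 ,  0.005]), 0.56)]
scene scriber [(array([ 0.533, -0.361,  0.005]), 0.61)]
scene bar_knob [(array([0.473, 0.21 , 0.089]), 0.76)]
scene bar_eye [(array([0.405, 0.193, 0.066]), 0.85), (array([ 0.518, -0.279, -0.002]), 0.61)]
scene lock_hole [(array([0.523, 0.089, 0.058]), 0.82)]
holdbar it knows: bar_eye, bar_knob, block, bowl, green_jar, hammer, jig, lock_hole, lock_pin, pin_tip, punch, scriber, white_tub, wrench
scene green_jar [(array([ 0.765, -0.079, -0.   ]), 0.9)]
scene white_tub [(array([0.784, 0.052, 0.002]), 0.68)]
scene bowl [(array([ 0.754, -0.227, -0.001]), 0.83), (array([ 0.533, -0.358,  0.005]), 0.64)]
top jig [(array([ 0.548,  0.171, -0.   ]), 0.73)]
top block [(array([ 0.523, -0.282, -0.003]), 0.83)]
top lock_pin []
top punch [(array([ 0.523, -0.284,  0.004]), 0.49)]
top scriber [(array([ 0.54 , -0.352,  0.004]), 0.57)]
top bar_knob [(array([0.475, 0.21 , 0.09 ]), 0.75)]
top bar_eye []
top lock_hole [(array([0.524, 0.09 , 0.052]), 0.83), (array([ 0.56 , -0.548,  0.   ]), 0.64)]
holdbar it knows: bar_eye, bar_knob, block, bowl, green_jar, hammer, jig, lock_hole, lock_pin, pin_tip, punch, scriber, white_tub, wrench
top green_jar [(array([ 0.763, -0.08 ,  0.005]), 0.52)]
top white_tub []
top bowl [(array([ 0.756, -0.228,  0.002]), 0.68)]
```

View images.

View pics/scene0.png

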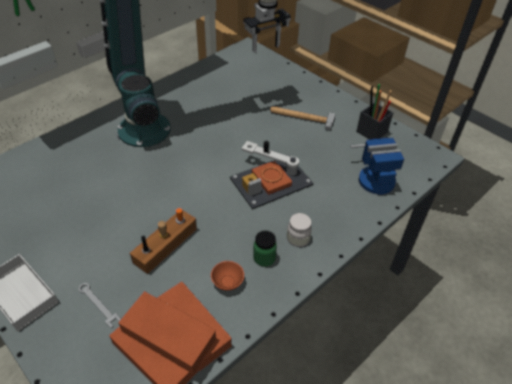

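View pics/top0.png

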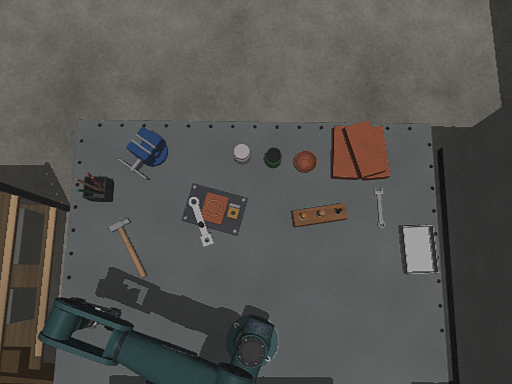

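```bash
python3 - <<'E'
from h import *
s=snap("wrist","w0"); print(s["mount"].round(3),s["fx"],s["cx"],s["cy"])
print(rel([0.49,0.15,0.33]))
E
python3 -m creep '[[0,0,0,0,0,0,0]]'
```

```text
[[ 1.    -0.     0.    -0.001]
 [-0.    -0.258  0.966 -0.179]
 [ 0.    -0.966 -0.258  0.075]
 [ 0.     0.     0.     1.   ]] 276.76800715457426 251.5096360282673 189.11570370588043
[-283.5 -124.5 -437.7]
time: 1.38
tool_pos: [0.136, 0.5329, 0.2055]
ee_rot: [-1.571, -0.0, 1.321]
wrist_force: [-0.3, 0.2, 0.8]
width: 0.0943
```

```bash
python3 -m creep '[[-36,-25,-46,0,10,0,0],[-72,-50,-92,0,20,0,0],[-108,-75,-138,0,30,0,0],[-144,-100,-184,0,40,0,0],[-180,-120,-230,0,50,0,0]]'
python3 - <<'E'
from h import *
print(rel([0.44,0.14,0.33]))
E
```

```text
time: 2.0
tool_pos: [0.3132, 0.3027, 0.3257]
ee_rot: [-1.57, -0.002, 0.443]
wrist_force: [0.7, 0.8, -0.6]
width: 0.0938
[  44.8   -4.3 -201.4]
```

```bash
python3 -m creep '[[9,-1,-40,0,10,0,0],[18,-2,-80,0,20,0,0],[27,-3,-120,0,30,0,0],[36,-4,-160,0,40,0,0],[45,-4,-200,0,50,0,0]]'
python3 -m creep '[[0,0,0,0,10,0,0],[0,0,0,0,20,0,0],[0,0,0,0,30,0,0],[0,0,0,0,40,0,0],[0,0,0,0,44,0,0]]'
python3 -m creep '[[0,0,0,0,0,0,0]]'
python3 - <<'E'
from h import *
o=robot.get_obs(); print(o["joint_positions"])
t,r=T()
s=snap("wrist","w1")
np.savez('w1.npz',t=t,q=r.as_quat(),m=s["mount"])
for n in("jig","bar_knob","bar_eye","lock_hole"):
    print(n,[(np.round(d["point"],4),round(d["p"],2)) for d in robot.landmark_of(n,"wrist")[:2]])
E
```

```text
time: 2.62
tool_pos: [0.4403, 0.1423, 0.3287]
ee_rot: [-1.57, -0.001, -0.43]
wrist_force: [-0.1, -1.0, 0.1]
width: 0.094
time: 3.25
tool_pos: [0.4396, 0.1434, 0.3285]
ee_rot: [-1.571, 0.0, -1.195]
wrist_force: [0.0, -0.9, 0.8]
width: 0.0943
time: 3.38
tool_pos: [0.4396, 0.1435, 0.3285]
ee_rot: [-1.571, 0.0, -1.191]
wrist_force: [-1.0, 0.5, 0.2]
width: 0.0942
[ 1.92662855e-01 -9.97433977e-02  1.31471103e+00  1.23193834e-04
  1.92641340e+00  1.38407458e+00]
jig [(array([0.5451, 0.1697, 0.0008]), 0.56)]
bar_knob [(array([0.4699, 0.2164, 0.0853]), 0.88)]
bar_eye [(array([0.4103, 0.1894, 0.0628]), 0.87), (array([0.5242, 0.0885, 0.0522]), 0.57)]
lock_hole [(array([0.5212, 0.0887, 0.0515]), 0.57)]
```

View pics/w1.png

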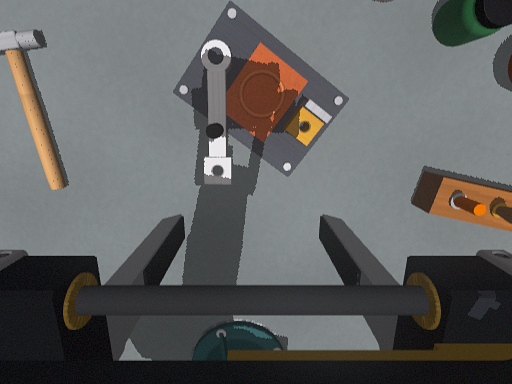

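The wrist view shows the pivot at (216,52), the black knob top at (214,130), the eye at (217,170), the lug hole at (304,126) beside the light stop at (318,110), and the orange grip top at about (481,210).

```bash
cat >> h.py <<'E'
def px(s,t,r,u,v,z):
    M=np.eye(4);M[:3,:3]=r.as_matrix();M[:3,3]=t
    W=M@s["mount"] if "mount" in s else s["world_from_camera"]
    d=W[:3,:3]@np.array([(u-s["cx"])/s["fx"],(v-s["cy"])/s["fy"],1]); o=W[:3,3]
    return o+d*(z-o[2])/d[2]
E
python3 - <<'E'
from h import *
t,r=T(); s=snap("wrist","w1b"); im=s["color"]
cv2.imwrite('pics/w1c.png',cv2.resize(im[0:200,160:360],None,fx=4,fy=4,interpolation=cv2.INTER_CUBIC)[:600] if 0 else cv2.resize(im[30:200,160:360],(800,680))[0:600])
for n,u,v,z in(("pivot?",216,52,.07),("eye",217,170,.067),("knobtop",214,129,.112),("hole",304,126,.054),("pintop",481,210,.105),("c1",231,13,.012),("c2",338,100,.012),("c3",287,167,.012),("c4",183,90,.012)):
    print(n,px(s,t,r,u,v,z).round(4))
E
```

```text
pivot? [0.5723 0.2512 0.07  ]
eye [0.409 0.191 0.067]
knobtop [0.4726 0.2126 0.112 ]
hole [0.5249 0.0866 0.054 ]
pintop [ 0.5091 -0.2089  0.105 ]
c1 [0.6426 0.2589 0.012 ]
c2 [0.5872 0.043  0.012 ]
c3 [0.4488 0.0774 0.012 ]
c4 [0.5047 0.2938 0.012 ]
```

View pics/w1c.png

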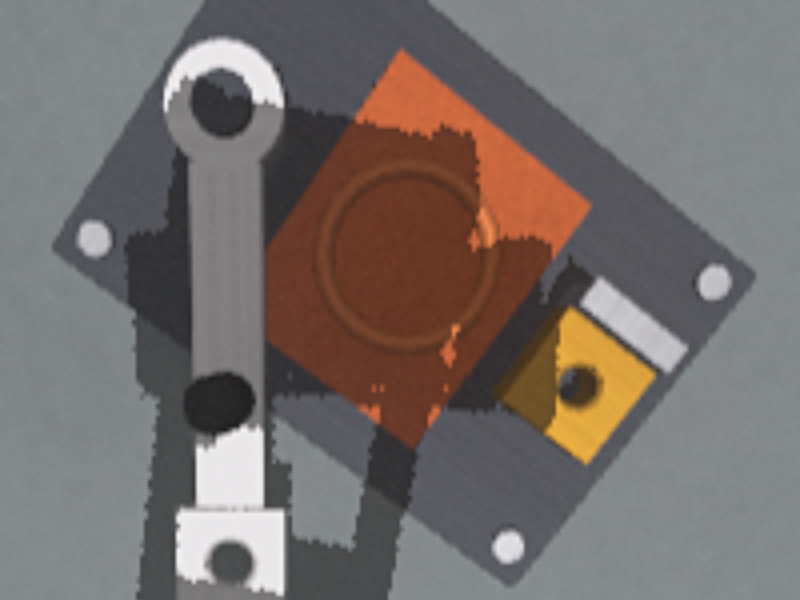

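Run:
```python
from h import *
print(rel([0.470,0.2135,0.13]),rel([0.470,0.2135,0.078]))
```

```text
[-53.8 198.4  54.1] [-53.8 250.4  54.1]
```

```bash
python3 -m creep '[[-18,30,18,0,0.4,0,0],[-36,70,36,0,0.8,0,0],[-54,120,54,0,1.2,0,0],[-54,160,54,0,1.2,0,0],[-54,160,54,0,1.2,0,0]]'
python3 - <<'E'
from h import *
t,r=T(); s=snap("wrist","w2")
print(rel([0.470,0.2135,0.078]))
print([(np.round(d["point"],4),round(d["p"],2)) for d in robot.landmark_of("bar_knob","wrist")[:2]])
E
```

```text
time: 4.3
tool_pos: [0.4673, 0.213, 0.1643]
ee_rot: [-1.58, 0.0, -1.213]
wrist_force: [-0.7, -0.1, -0.2]
width: 0.0936
[ 0.2 89.5  1.1]
[(array([0.4716, 0.2144, 0.0856]), 0.68)]
```

View pics/w2.png

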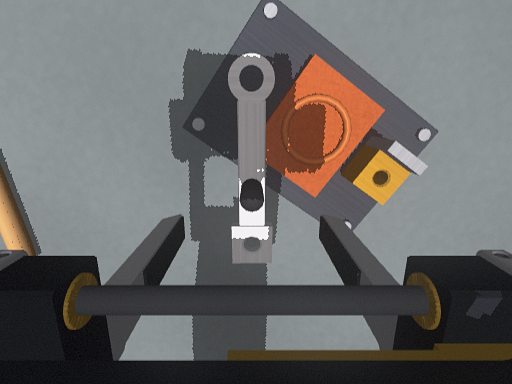

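The knob (251,193) is centred between the fingers and the bar runs straight up the picture, so I descend and form a cage around it.

```bash
python3 -m creep '[[0,40,1,0,0,0,0],[0,75,1,0,0,0,60],[0,88,1,0,0,0,160],[0,88,1,0,0,0,160],[0,88,1,0,0,0,160]]'; python3 -m creep '[[0,0,0,0,0,0,160],[0,0,0,0,0,0,160]]'
```

```text
time: 5.03
tool_pos: [0.4724, 0.2144, 0.0829]
ee_rot: [-1.566, -0.0, -1.213]
wrist_force: [-0.2, 0.5, -0.1]
width: 0.0572
time: 5.28
tool_pos: [0.4714, 0.2142, 0.0813]
ee_rot: [-1.569, 0.0, -1.213]
wrist_force: [-0.5, -0.8, 0.5]
width: 0.0378
```

```bash
python3 -m creep '[[14.2,0,1,0,-8,0,160],[28.1,0,4,0,-16,0,160],[41.5,0,8.8,0,-24,0,160],[54.1,0,15.5,0,-32,0,160],[65.6,0,23.9,0,-40,0,160]]'; python3 -m creep '[[0,0,0,0,0,0,160]]'
python3 - <<'E'
from h import *
t,r=T(); s=snap("wrist","w3")
P=[0.567,0.2506,0.08]; print(rel(P))
E
```

```text
time: 5.9
tool_pos: [0.5162, 0.161, 0.0808]
ee_rot: [-1.57, 0.001, -0.51]
wrist_force: [0.4, 1.9, -0.2]
width: 0.0352
time: 6.02
tool_pos: [0.5167, 0.1605, 0.0806]
ee_rot: [-1.57, -0.0, -0.518]
wrist_force: [-0.2, 0.4, -0.5]
width: 0.0354
[ -0.4   0.5 103.2]
```

View pics/w3.png

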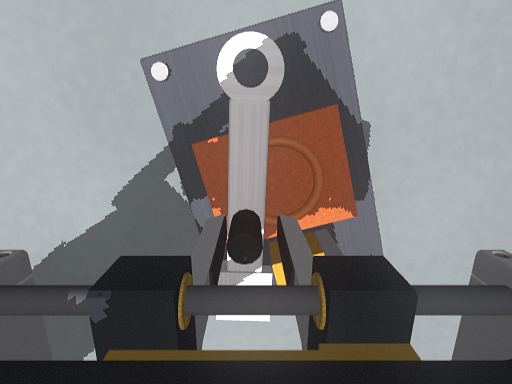

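The bar follows the left finger, and the knob (245,238) sits in the cage. About 15° remain plus the cage clearance.

```bash
python3 -m creep '[[12.5,0,0.8,0,-7,0,160],[21.5,0,2.3,0,-12,0,160],[26.6,0,3.5,0,-15,0,160],[28.4,0,4,0,-15,0,160],[28.4,0,4,0,-15,0,160]]'
python3 -m creep '[[1,0,0,0,0,0,160],[1.5,0,0,0,0,0,160]]'
python3 -m creep '[[1,0,0,0,0,0,160],[1.5,0,0,0,0,0,160]]'
```

```text
time: 6.7
tool_pos: [0.5425, 0.1506, 0.0803]
ee_rot: [-1.571, 0.0, -0.255]
wrist_force: [-0.1, -0.9, -0.9]
width: 0.0353
time: 6.95
tool_pos: [0.544, 0.15, 0.0803]
ee_rot: [-1.571, 0.0, -0.254]
wrist_force: [-1.4, -0.3, -0.1]
width: 0.035
time: 7.2
tool_pos: [0.5458, 0.1496, 0.0804]
ee_rot: [-1.571, 0.0, -0.253]
wrist_force: [-1.2, -0.5, 0.4]
width: 0.0351
```

```bash
python3 -m creep '[[1,0,0,0,0,0,160],[1.5,0,0,0,0,0,160]]'
python3 -m creep '[[1,0,0,0,0,0,160],[1.5,0,0,0,0,0,160]]'
python3 -m creep '[[1,0,0,0,0,0,160],[1.5,0,0,0,0,0,160]]'
```

```text
time: 7.45
tool_pos: [0.5472, 0.1492, 0.0803]
ee_rot: [-1.571, 0.0, -0.253]
wrist_force: [-0.6, -0.4, 0.1]
width: 0.0349
time: 7.7
tool_pos: [0.5476, 0.1491, 0.0803]
ee_rot: [-1.571, 0.003, -0.253]
wrist_force: [-4.8, -0.5, 2.0]
width: 0.035
time: 7.95
tool_pos: [0.5476, 0.1491, 0.0802]
ee_rot: [-1.571, 0.006, -0.253]
wrist_force: [-8.9, 0.7, 4.1]
width: 0.0349
```

Force rose to about 9 N with motion stalled, so the bar is against its stop. I back off, rise and look.

```bash
python3 -m creep '[[-9,0,0,0,0,0,130],[-9,0,0,0,0,0,110],[-9,-40,0,0,0,0,100],[-9,-90,0,0,0,0,50],[-9,-130,0,0,0,0,0]]'
python3 -m creep '[[-20,-30,-30,0,0,0,0],[-40,-60,-50,0,0,0,0],[-40,-60,-50,0,0,0,0]]'
python3 - <<'E'
from h import *
t,r=T(); s=snap("wrist","w4"); np.savez('w4.npz',t=t,q=r.as_quat())
for n in("bar_knob","bar_eye","lock_hole"):
    print(n,[(np.round(d["point"],4),round(d["p"],2)) for d in robot.landmark_of(n,"wrist")[:2]])
im=s["color"];cv2.imwrite('pics/w4c.png',cv2.resize(im[60:260,150:350],(600,600)))
E
```

```text
time: 8.57
tool_pos: [0.5424, 0.1507, 0.2128]
ee_rot: [-1.57, -0.003, -0.254]
wrist_force: [0.1, 0.3, 0.4]
width: 0.0738
time: 8.95
tool_pos: [0.4913, 0.1119, 0.2745]
ee_rot: [-1.568, -0.009, -0.254]
wrist_force: [0.8, -0.5, 0.2]
width: 0.0938
bar_knob [(array([0.5408, 0.1479, 0.0862]), 0.77)]
bar_eye [(array([0.5243, 0.0888, 0.0625]), 0.72)]
lock_hole [(array([0.5254, 0.0886, 0.0531]), 0.77)]
```

View pics/w4.png

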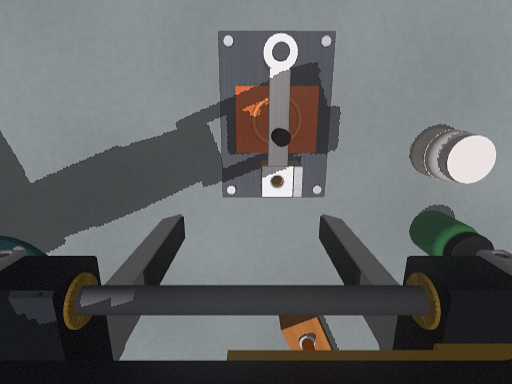

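Run:
```python
from h import *
t,r=T(); s=snap("wrist","w4b")
im=s["color"];cv2.imwrite('pics/w4c.png',cv2.resize(im[120:220,220:340],(720,600),interpolation=cv2.INTER_CUBIC))
print("eye",px(s,t,r,277,182,.067),"knobtop",px(s,t,r,281,137,.112))
for n,u,v in(("c1",228.5,41),("c2",326,41),("c3",317,190),("c4",231.5,190)): print(n,px(s,t,r,u,v,.012))
print(rel([0.495,-0.27,0.27]))
```

```text
eye [0.52061232 0.08729829 0.067     ] knobtop [0.53649984 0.15145753 0.112     ]
c1 [0.50222257 0.29179117 0.012     ]
c2 [0.63667163 0.25694445 0.012     ]
c3 [0.58226137 0.04390979 0.012     ]
c4 [0.44730316 0.07868903 0.012     ]
[ 100.4   -1.8 -369.2]
```

View pics/w4c.png

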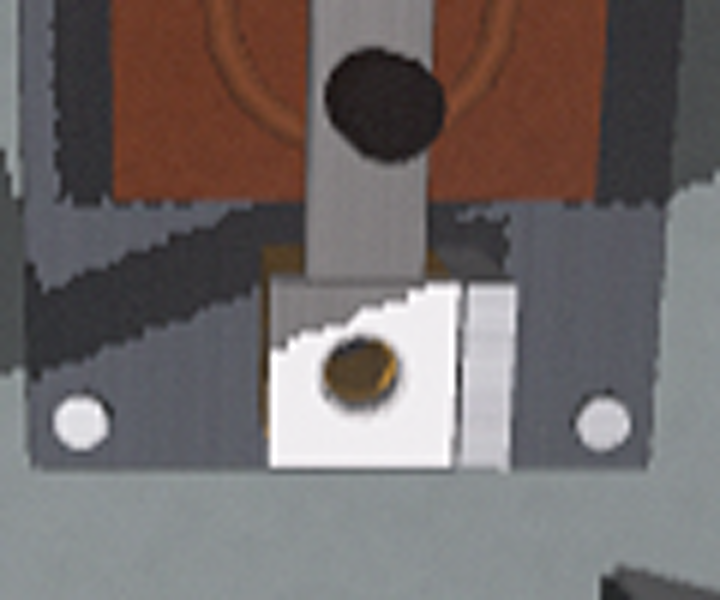

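The bar's square end sits flush against the stop (at about (300,180) in the full view) with the brass hole visible through the eye at (280,182). Now to the pin.

```bash
python3 -m creep '[[14,0,-52,0,-4,0,0],[28,0,-104,0,-8,0,0],[42,0,-156,0,-12,0,0],[56,0,-208,0,-16,0,0],[70,0,-260,0,-20,0,0]]'
python3 - <<'E'
from h import *
print(rel([0.495,-0.27,0.27]))
E
```

```text
time: 9.82
tool_pos: [0.4928, -0.1583, 0.2685]
ee_rot: [-1.569, 0.002, 0.099]
wrist_force: [0.0, 0.7, 0.5]
width: 0.0939
[  -8.8   -1.6 -111.3]
```

```bash
python3 -m creep '[[-4,0,-55,0,0,0,0],[-8,0,-110,0,-2,0,0],[-8,0,-110,0,-2,0,0],[-8,0,-110,0,-2,0,0]]'
python3 - <<'E'
from h import *
t,r=T(); print(t,r.as_euler('xyz')); s=snap("wrist","w5"); np.savez('w5.npz',t=t,q=r.as_quat())
for n in("lock_pin","punch","scriber","block"):
    print(n,[(np.round(d["point"],4),round(d["p"],2)) for d in robot.landmark_of(n,"wrist")[:2]])
print([(np.round(d["point"],4),round(d["p"],2)) for d in robot.spot_in("lock_pin","wrist")[:2]])
E
```

```text
time: 10.32
tool_pos: [0.4954, -0.2666, 0.2688]
ee_rot: [-1.568, 0.002, 0.131]
wrist_force: [0.9, 0.7, 0.3]
width: 0.094
[ 0.49544611 -0.2665867   0.26881468] [-1.5682991   0.00163197  0.13069871]
lock_pin [(array([ 0.5137, -0.2055,  0.0056]), 0.84), (array([ 0.7626, -0.0844,  0.0045]), 0.51)]
punch [(array([ 0.5214, -0.2806,  0.0085]), 0.55)]
scriber [(array([ 0.5289, -0.3541,  0.0041]), 0.57)]
block [(array([ 0.5236, -0.2807,  0.0006]), 0.98)]
[(array([ 0.5118, -0.2084,  0.1065]), 0.89)]
```

View pics/w5.png

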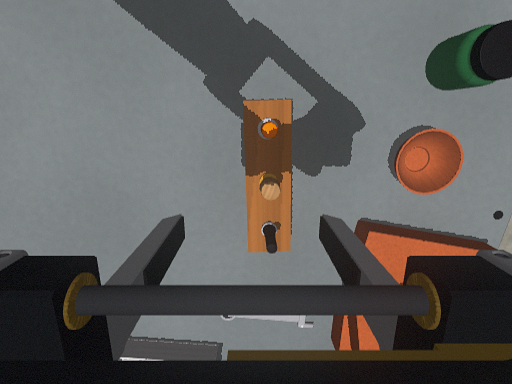

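The orange grip top is at (270,127) at the far end of the block, with the punch (270,188) and scriber (269,240) after it. The block's sides line up with the tool.

Run:
```python
from h import *
t,r=T(); s=snap("wrist","w5b"); im=s["color"]
hsv=cv2.cvtColor(im,cv2.COLOR_BGR2HSV)[95:160,240:300]
m=(hsv[...,1]>200)&(hsv[...,2]>150); ys,xs=np.nonzero(m); print(len(xs),xs.mean()+240,ys.mean()+95)
cv2.imwrite('pics/w5c.png',cv2.resize(im[90:260,230:310],(376,800))[:600])
p=px(s,t,r,xs.mean()+240,ys.mean()+95,.105); print(p, rel([p[0],p[1],.066]))
print(px(s,t,r,270,127,.105))
```

```text
80 267.9375 126.15
[ 0.50742715 -0.20235499  0.105     ] [ 20.1 204.7  61.8]
[ 0.51006489 -0.20302194  0.105     ]
```

View pics/w5c.png

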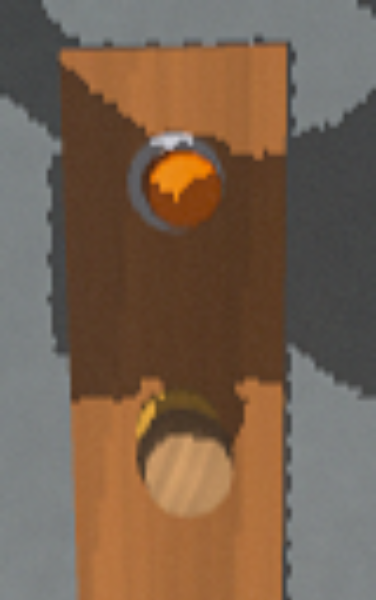

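Run:
```python
from h import *
t,r=T(); s=robot.snapshot("wrist")
p=px(s,t,r,269.2,130.4,.105); print(p,px(s,t,r,267.4,128.7,.060)); print(rel([p[0],p[1],.15]))
```

```text
[ 0.50965261 -0.20740754  0.105     ] [ 0.50997846 -0.20741582  0.06      ]
[ 21.8 120.7  56.7]
```

```bash
python3 -m creep '[[7,20,19,0,0,0,0],[15,50,38,0,0,0,0],[22,90,57,0,0,0,0],[22,120,57,0,0,0,0],[22,120,57,0,0,0,0]]'
python3 -m creep '[[0,0,0,0,0,0,0]]'
python3 - <<'E'
from h import *
t,r=T(); s=snap("wrist","w6"); im=s["color"]
np.savez('w6.npz',t=t,q=r.as_quat())
cv2.imwrite('pics/w6c.png',cv2.resize(im[90:290,170:340],(510,600)))
print(rel([.5097,-.2074,.066]))
E
```

```text
time: 11.35
tool_pos: [0.508, -0.2064, 0.1475]
ee_rot: [-1.567, 0.005, 0.132]
wrist_force: [-0.5, -0.6, 0.4]
width: 0.094
time: 11.48
tool_pos: [0.5104, -0.2082, 0.152]
ee_rot: [-1.572, -0.002, 0.131]
wrist_force: [-0.5, 0.6, -0.2]
width: 0.0939
[-1.1 86.5  1.3]
```

View pics/w6c.png

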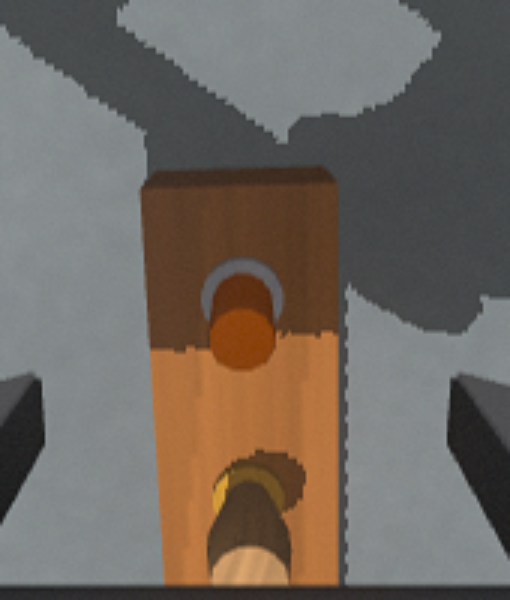

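Run:
```python
from h import *
t,r=T(); s=robot.snapshot("wrist")
p=px(s,t,r,250.7,202.7,.105); q=px(s,t,r,251,189.5,.06);print(p,q,rel([p[0],p[1],.066]),rel([q[0],q[1],.066]),r.as_euler('xyz'),t)
```

```text
[ 0.5099593 -0.2068395  0.105    ] [ 0.51031879 -0.20721377  0.06      ] [-0.8 86.6  1.9] [-0.5 86.6  1.5] [-1.57280061 -0.00296513  0.13043726] [ 0.51065396 -0.20842361  0.15251518]
```

The grip is centred to about 1 mm, so I descend and close.

```bash
python3 -m creep '[[-0.5,30,1.5,0,0,0,0],[-0.5,60,1.5,0,0,0,0],[-0.5,84,1.5,0,0,0,0],[-0.5,84,1.5,0,0,0,60],[-0.5,84,1.5,0,0,0,120]]'
python3 -m creep '[[0,0,0,0,0,0,200],[0,0,0,0,0,0,255],[0,0,0,0,0,0,255],[0,0,0,0,0,0,255],[0,0,0,0,0,0,255]]'
```

```text
time: 12.2
tool_pos: [0.5101, -0.2071, 0.0684]
ee_rot: [-1.573, -0.003, 0.13]
wrist_force: [0.0, -0.6, 0.5]
width: 0.0773
time: 12.82
tool_pos: [0.509, -0.2063, 0.0663]
ee_rot: [-1.571, -0.0, 0.131]
wrist_force: [0.6, -0.5, 0.7]
width: 0.0274
```

```bash
python3 -m creep '[[0,0,0,0,0,0,255],[0,0,0,0,0,0,255],[0,0,0,0,0,0,255]]'
python3 -m creep '[[0,-20,0,0,0,0,255],[0,-50,0,0,0,0,255],[0,-90,0,0,0,0,255],[0,-130,0,0,0,0,255],[0,-150,0,0,0,0,255]]'
python3 - <<'E'
from h import *
print(rel([.51,.0866,.22]))
E
```

```text
time: 13.2
tool_pos: [0.509, -0.2063, 0.0663]
ee_rot: [-1.571, 0.0, 0.131]
wrist_force: [-0.1, -0.0, -0.6]
width: 0.0194
time: 13.82
tool_pos: [0.5096, -0.2067, 0.2191]
ee_rot: [-1.573, -0.003, 0.131]
wrist_force: [0.8, -0.2, -2.6]
width: 0.0193
[ 38.6  -1.4 290.8]
```

```bash
python3 -m creep '[[8,0,50,0,4,0,255],[16,0,105,0,8,0,255],[24,0,160,0,12,0,255],[32,0,215,0,16,0,255],[40,0,265,0,20,0,255]]'
python3 - <<'E'
from h import *
t,r=T(); s=snap("wrist","w7"); print(t)
print(rel([.522,.087,.20]))
E
```

```text
time: 14.45
tool_pos: [0.5137, 0.0635, 0.2161]
ee_rot: [-1.571, 0.0, -0.22]
wrist_force: [0.1, -1.6, -1.9]
width: 0.0198
[0.51367528 0.06345764 0.21612737]
[ 4.8 16.2 18.7]
```

View pics/w7.png

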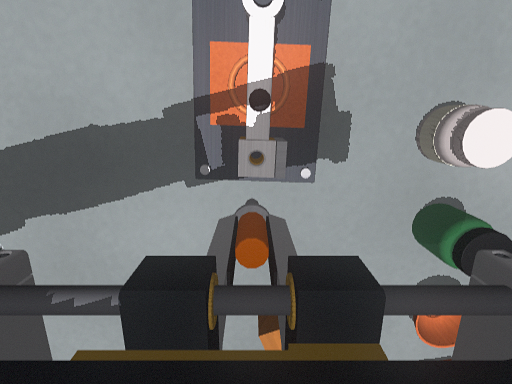

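The pin is held upright, its tip at (252,201) just beyond the collar; the eye is at (257,157).

```bash
python3 -m creep '[[2,8,9,0,1,0,255],[5,30,19,0,1.5,0,255],[5,60,19,0,2,0,255],[5,60,19,0,2,0,255],[5,60,19,0,2,0,255]]'
python3 - <<'E'
from h import *
t,r=T(); s=snap("wrist","w8"); print(t,r.as_euler('xyz')); np.savez('w8.npz',t=t,q=r.as_quat()); im=s["color"]
cv2.imwrite('pics/w8c.png',cv2.resize(im[110:260,170:350],(720,600),interpolation=cv2.INTER_CUBIC))
# expected tip px
M=s["mount"]; c=np.linalg.inv(M)@np.array([0,.0613,0,1]); print("tip exp",s["cx"]+s["fx"]*c[0]/c[2],s["cy"]+s["fy"]*c[1]/c[2])
E
```

```text
time: 15.12
tool_pos: [0.5236, 0.0783, 0.157]
ee_rot: [-1.571, -0.001, -0.255]
wrist_force: [0.3, -0.0, -1.2]
width: 0.0196
[0.52358242 0.07830475 0.15696102] [-1.57068187e+00 -6.82533645e-04 -2.54533585e-01]
tip exp 251.2365913115719 199.97387542034235
```

View pics/w8c.png

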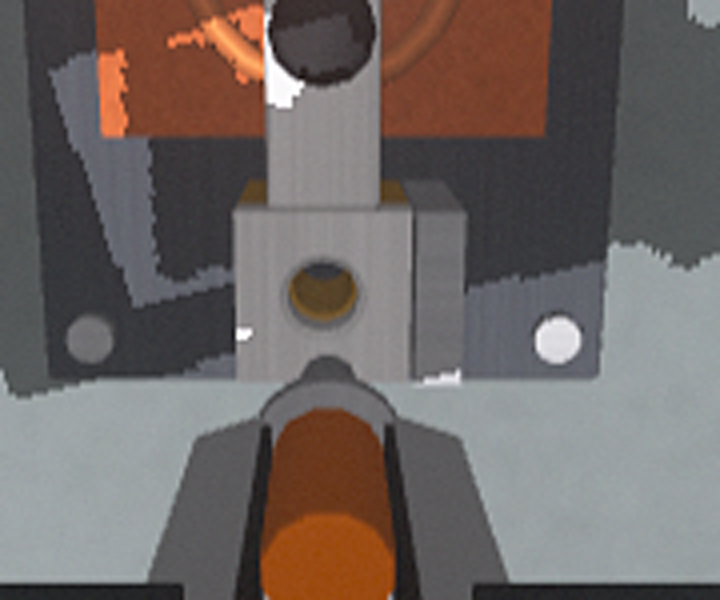

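Run:
```python
from h import *
t,r=T(); s=robot.snapshot("wrist")
p=px(s,t,r,251.2,183.2,.067); print(p,rel(p))
k=px(s,t,r,251.2,183.2+.5,.067); print(rel(k))
# brass hole inner seen at (323,290)
print(rel(px(s,t,r,250.8,182.8,.054)))
# pin axis check: grip top centre, collar
M=s["mount"]
for y in(.0613-.1,.0613-.055,.0613-.05): 
    c=np.linalg.inv(M)@np.array([0,y,0,1]); print(y,(s["cx"]+s["fx"]*c[0]/c[2]-170)*4,(s["cy"]+s["fy"]*c[1]/c[2]-110)*4)
```

```text
[0.52623661 0.08671554 0.067     ] [-0.2 91.   8.3]
[-0.2 91.   7.8]
[ -0.7 104.    5.6]
-0.038700000000000005 324.11039523626505 571.0540256653187
0.0063 324.58725435561723 450.6009744680505
0.011299999999999998 324.627653140285 440.39637382099636
```

```bash
python3 -m creep '[[-0.8,8,4,0,0,0,255],[-0.8,18,8,0,0,0,255],[-0.8,20,8,0,0,0,255],[-0.8,20,8,0,0,0,255]]'
python3 - <<'E'
from h import *
t,r=T(); s=snap("wrist","w9"); print(t,r.as_euler('xyz')); im=s["color"]
cv2.imwrite('pics/w9c.png',cv2.resize(im[130:250,180:324],(720,600),interpolation=cv2.INTER_CUBIC))
M=s["mount"]; Mi=np.linalg.inv(M)
for n,y,z in(("tip",.0613,0),("taperfar",.0493,.006),("collarfar",.0113,.014)):
    c=Mi@np.array([0,y,z,1]); print(n,(s["cx"]+s["fx"]*c[0]/c[2]-180)*5,(s["cy"]+s["fy"]*c[1]/c[2]-130)*5)
E
```

```text
time: 15.72
tool_pos: [0.5241, 0.0871, 0.1359]
ee_rot: [-1.571, 0.001, -0.253]
wrist_force: [-0.2, 0.6, -0.1]
width: 0.0196
[0.52406416 0.08711621 0.13586222] [-1.57107747e+00  8.91392806e-04 -2.53021646e-01]
tip 356.1870275447484 349.8666696185515
taperfar 356.1000026866216 337.1786229106551
collarfar 355.76662295173577 359.5893818501447
```

View pics/w9c.png

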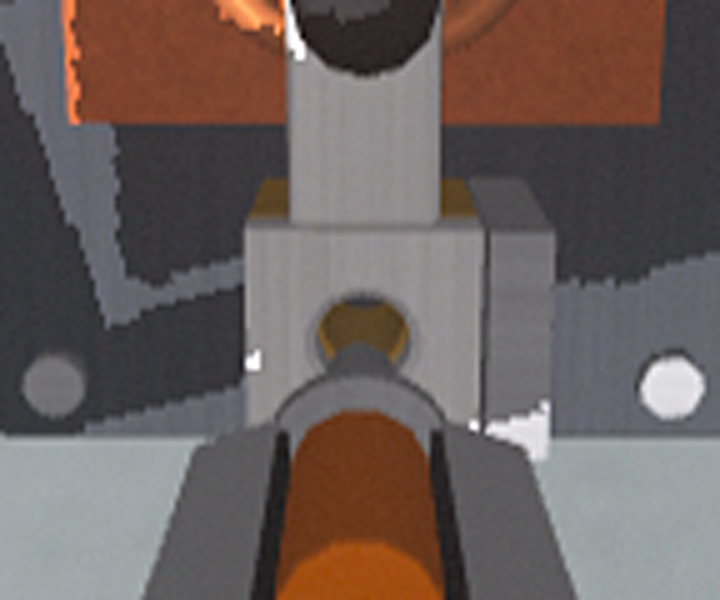

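Tip shadow line and eye agree: pin centre column about 360 in the crop, eye (360,341), and the tip's plumb point about (361,342). I descend in steps, watching the force.

```bash
python3 -m creep '[[0,8,0,0,0,0,255],[0,16,0,0,0,0,255],[0,22,0,0,0,0,255],[0,22,0,0,0,0,255]]'
python3 -m creep '[[0,4,0,0,0,0,255],[0,8,0,0,0,0,255],[0,8,0,0,0,0,255]]'
```

```text
time: 16.27
tool_pos: [0.5238, 0.0869, 0.1134]
ee_rot: [-1.571, 0.002, -0.253]
wrist_force: [-0.8, 0.4, -0.5]
width: 0.0195
time: 16.65
tool_pos: [0.5241, 0.087, 0.1059]
ee_rot: [-1.571, 0.001, -0.253]
wrist_force: [0.1, 0.6, -0.9]
width: 0.0196
```

```bash
python3 -m creep '[[0,5,0,0,0,0,255],[0,10,0,0,0,0,255],[0,15,0,0,0,0,255],[0,15,0,0,0,0,255]]'
python3 -m creep '[[0,4,0,0,0,0,255],[0,8,0,0,0,0,255],[0,10,0,0,0,0,255],[0,10,0,0,0,0,255]]'
```

```text
time: 17.15
tool_pos: [0.5239, 0.087, 0.0906]
ee_rot: [-1.571, 0.001, -0.253]
wrist_force: [-1.0, -0.8, -1.5]
width: 0.0195
time: 17.65
tool_pos: [0.5242, 0.087, 0.0811]
ee_rot: [-1.571, 0.0, -0.253]
wrist_force: [1.5, 0.4, -1.0]
width: 0.0197
```

Expected home is at TCP z ≈ 0.078.

```bash
python3 -m creep '[[0,1.5,0,0,0,0,255],[0,2.5,0,0,0,0,255],[0,2.5,0,0,0,0,255]]'
python3 -m creep '[[0,1,0,0,0,0,255],[0,1.5,0,0,0,0,255],[0,1.5,0,0,0,0,255]]'
```

```text
time: 18.02
tool_pos: [0.5243, 0.087, 0.0788]
ee_rot: [-1.571, 0.0, -0.253]
wrist_force: [-0.1, -0.8, -0.9]
width: 0.0195
time: 18.4
tool_pos: [0.5245, 0.0871, 0.0782]
ee_rot: [-1.57, -0.001, -0.253]
wrist_force: [-1.7, -0.8, 4.4]
width: 0.0195
```

Contact (+4.4 N) comes exactly at the expected seating height, so I relieve the push and open.

```bash
python3 -m creep '[[0,-0.7,0,0,0,0,230],[0,-0.7,0,0,0,0,200],[0,-0.7,0,0,0,0,150],[0,-0.7,0,0,0,0,120],[0,-0.7,0,0,0,0,100]]'
python3 - <<'E'
from h import *
s=snap("wrist","w10")
E
```

```text
time: 19.02
tool_pos: [0.5243, 0.087, 0.0779]
ee_rot: [-1.571, 0.0, -0.253]
wrist_force: [0.6, 0.3, 0.3]
width: 0.0468
```

View pics/w10.png

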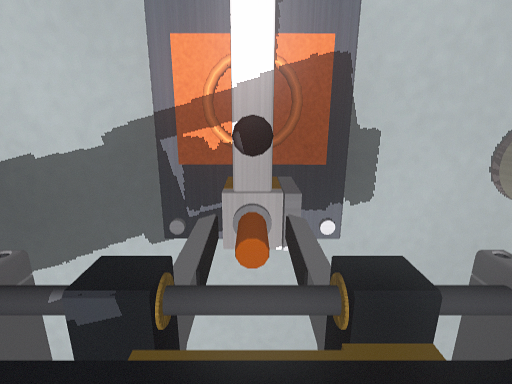

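The pin stands free between the open fingers, with its collar at (252,215) on the bar end. I rise straight up and check.

```bash
python3 -m creep '[[0,-10,0,0,0,0,80],[0,-40,0,0,0,0,60],[0,-90,0,0,0,0,30],[0,-140,0,0,0,0,0],[0,-170,0,0,0,0,0]]'
python3 -m creep '[[0,-20,-40,0,0,0,0],[0,-20,-80,0,0,0,0],[0,-20,-80,0,0,0,0],[0,-20,-80,0,0,0,0]]'
python3 - <<'E'
from h import *
t,r=T(); s=snap("wrist","w11"); im=s["color"]
cv2.imwrite('pics/w11c.png',cv2.resize(im[20:220,150:390],(720,600),interpolation=cv2.INTER_CUBIC))
for n in("pin_tip","bar_eye","bar_knob"): print(n,[(np.round(d["point"],4),round(d["p"],2)) for d in robot.landmark_of(n,"wrist")[:2]])
s=snap("scene","s11"); cv2.imwrite('pics/s11c.png',cv2.resize(s["color"][110:310,90:330],(720,600),interpolation=cv2.INTER_CUBIC))
for n in("lock_pin","pin_tip"): print(n,[(np.round(d["point"],4),round(d["p"],2)) for d in robot.landmark_of(n,"scene")[:2]])
E
```

```text
time: 19.7
tool_pos: [0.5252, 0.0871, 0.2524]
ee_rot: [-1.569, -0.005, -0.253]
wrist_force: [0.5, -0.8, -0.3]
width: 0.0937
time: 20.2
tool_pos: [0.5043, 0.01, 0.2684]
ee_rot: [-1.57, -0.0, -0.253]
wrist_force: [-0.6, 0.7, 0.4]
width: 0.0938
pin_tip []
bar_eye [(array([0.523 , 0.0879, 0.0589]), 0.66)]
bar_knob [(array([0.5406, 0.1469, 0.0858]), 0.81)]
lock_pin [(array([ 3.686e-01,  5.188e-01, -2.000e-04]), 0.71), (array([0.5266, 0.0895, 0.0193]), 0.45)]
pin_tip []
```

View pics/w11c.png

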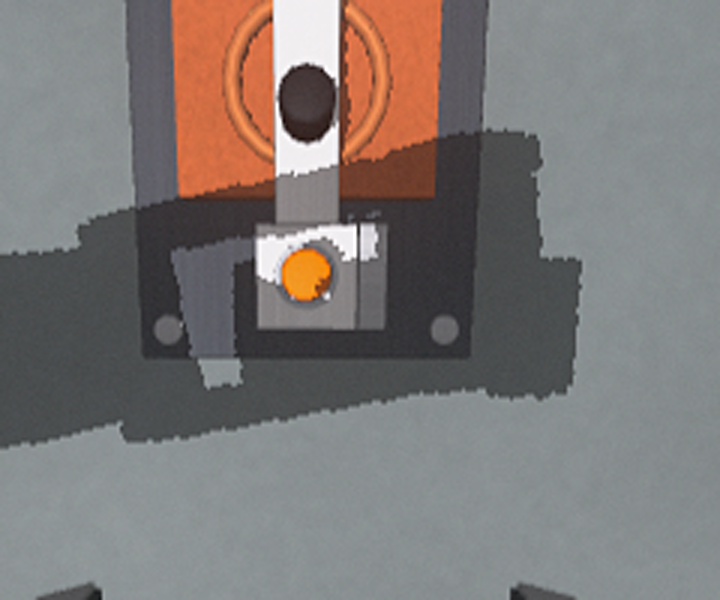

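View pics/s11c.png

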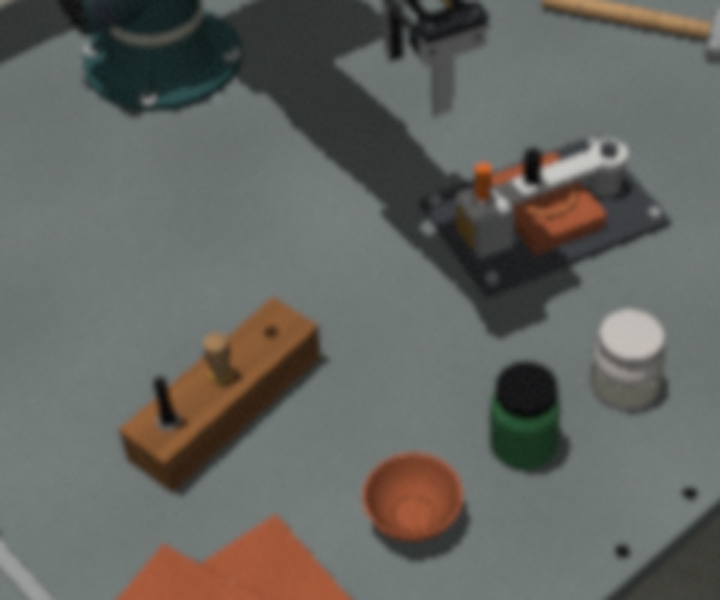

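The pin stands upright in the eye with its collar on the bar (grip at (306,276) in the wrist crop). The bar end is against the stop, the punch and scriber are still in the block, and everything else is in place. The network puts the pin's tip at z ≈ 0.019, against 0.017 when home.

Run:
```python
from h import *
print(robot.close_job())
```

```text
the job is handed in; nothing more can be done
None
```

The hold-down bar is home against its stop and the orange-grip lock pin is fully down through the eye into the brass lug, released. I handed the job in at about 20 s on the robot's clock, well inside the 61 s limit.

- **Bar:** I swung it with the fingers loosely caged around the knob. Motion stalled at about 9 N, and the pictures afterwards show the bar end flush beside the stop.
- **Pin:** It went down without side load. Contact came at a tool height of 0.0782 m, where 0.0783 m was expected for the collar on the bar. The force read 4.4 N upwards.
- **Last pictures:** The pin stands upright with its collar on the bar. The punch and scriber are still in the block. The jar, tub and bowl look where they were; the hammer and wrench are only partly in that last close-up, but the arm never went down near them. The open gripper ended about 0.08 m to the side and well above, touching nothing.

**Checks that disagreed:**
- In the last scene picture, the network's best guess for the lock pin was wrong: it gave (0.37, 0.52), nowhere near the jig. Its second guess was right, at (0.527, 0.090, 0.019).
- The pin tip itself was not found, because it is hidden in the lug.
- Two of the wrist-camera estimates of the lug's position differed by about 4 mm. I settled this by lining up the pin and the eye in the same picture before lowering it.

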